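# Snap the cap onto the open oil bottle

## Robot

A 6-joint arm with a two-finger parallel gripper is mounted at the origin on a cart in front of the work surface, level with it; the furniture and walls round the work are solid. World frame = base frame: x ahead of the robot, y to its left, z up, the work surface at z = 0. Lengths are in mm, angles in degrees, forces in N, time in s.
With the tool pointing down it reaches from about 350 to 850 mm from the base axis. Payload 8.1 kg.
Tool frame: the origin (TCP) lies midway between the tips of the shut fingers; the grasp point (between the pads) lies 19 mm behind it; z points along the fingers, y is the line along which they close (so a half turn about z gives the same grasp; the last joint's range is limited). The gripper opens to 85 mm and grips with 20 to 120 N. Pads are 22 mm wide; open, the fingers measure 114 mm over their backs; the gripper's body (76 mm by 85 mm) begins 54 mm behind the grasp point. The pads swing forward as they close: fully open they stand 13 mm farther back than shut.
Start: joints at [65.122, 7.471, 85.268, -0, 87.261, -4.893], TCP at [205.041, 563.883, 231.292] pointing down, gripper open.
Joint ranges: [-169.43, 169.43], [-51.17, 129.36], [1.28, 143.12], [-76.62, 256.62], [0, 156.53], [-152.29, 152.29]. Speed limits (degrees/s): [136.94, 136.94, 159.86, 180, 180, 180].

## Interface

Orientations are given as [roll, pitch, yaw] about the fixed x, y, z axes, in that order (R = Rz(yaw) Ry(pitch) Rx(roll)).
In Python, from bench import r gives the robot as it stands.
- The arm moves only by the shell command python3 steer.py 'ROWS' [FORCE]. ROWS is a JSON list of rows, 1 to 8 of them, each an object with the fields rot (a list: a rotation vector rx, ry, rz in degrees), xyz (a list: dx, dy, dz in units of 20 mm), finger_gap (the finger opening in mm); a field left out counts as zero (the opening has to be given); each row is the pose to reach, as a shift and turn from the pose commanded when the command began, along the tool's axes at that moment; what a row does not reach only later rows make up. A row lasts 1/8 s, in which the tool goes at most 62.5 mm and 10.7 degrees, less where a joint would pass 70% of its speed; a pose out of reach is approached as far as the arm can. The fingers move at their own pace and stop on an object; FORCE is the grip in N (left out, the last holds). Time passes only in rows, so rows that do not move let the fingers close. It prints the time, the measured TCP pose, the force, the opening and the grip force at its end. Input that does not fit is refused with a message, and nothing moves.
- r.sense(): the state, without advancing time (a new reading comes with each control period).
- r.snapshot(name): name is "scene" or "top" or "wrist"; returns a dict with "pixels" (480x640x3 uint8, blue, green, red), "fx", "fy", "cx", "cy" (pixels), "D" ([k1, k2, p1, p2, k3] as OpenCV has them; the pictures are not rectified), "pose" (4x4, takes a point from camera to world coordinates). Camera axes: x right, y up, looking along -z (the intrinsics and any distortion apply to the point x, -y, -z); pixel columns grow to the right and rows downward; lengths in mm; the calibration is good to about 2 mm. A picture is of the moment at which its call begins. There is no depth.
- r.hand_in(): hands the job in; it is judged then, once.
The state is a dict: "time": time; "joint_pos": joint angles; "qd": joint speeds; "joint_efforts": joint torques, N m; "tool_pos": TCP position; "tcp_rot": TCP orientation; "ft_force": force on the tool from outside, world axes, zero at the start; "wrist_torque": the same for the moment, N m; "finger_gap": finger opening in mm; "grip_force": force on a finger pad.
Only numpy, scipy, OpenCV 4.12 (cv2) and the standard library are available. Lean on these libraries where they do the work, as an engineer would, in place of code of your own. Each camera call takes 0.05 s, during which the arm holds its last target. There are 200 camera calls.

## Task

Two white oil bottles stand on the worktop, one closed and one open, and a loose snap cap lies in front of them. Set the cap squarely on the narrow stud on top of the open bottle and let go of it; then press it down with the fingers until it clicks and keep pressing past the click so that the rubber seal under it is squeezed right down. Finish while still pressing the cap down like that, with the bottle upright; leave the closed bottle, the spice jar and the shaker standing where they are.

Things in the scene. Friction and masses are not known exactly. Their poses are not given: they have to be found in the camera images.
- cap: Loose round grey plastic snap cap, fluted side, 38 mm in diameter, 40 mm high, 0.03 to 0.05 kg; stands on the worktop mouth down. Origin: centre of its underside (rim of the mouth), z along its axis to the flat top. A bore 19.8 mm wide, 34 mm deep from the rim, with a round snap rib of 20 mm inner diameter just above the rim. Any yaw fits
- open_bottle: Open white stoneware oil bottle, loose, 0.6 to 1 kg, body 72 mm in diameter up to 70 mm height, then tapering to a neck. Origin: centre of its underside, z up its axis. On the neck lies a black rubber seal, 36 mm in diameter, top at height 120 mm; from it rises a bare steel stud 17.6 mm in diameter
- stud_tip (a point): Top of the open bottle's stud, on its axis, 150 mm above its foot; the stud tapers to 8 mm in diameter over its last 8 mm. Six sprung nubs stick out of it at height 126 mm, to a circle 24 mm across: a cap set on the stud rests with its rib on them, underside about 128 mm and top about 168 mm above the foot
- seat (a point): Centre of the relaxed seal's top on the open bottle, 120 mm above its foot. Pressed with about 6 to 11 N the cap snaps over the nubs (click and force drop with its underside at about 124 mm) and lands on the seal, underside at 120 mm, top at 160 mm; pressed on, it squeezes the seal to its stop, underside at 117 mm
- seal (a joint): The sprung rubber seal of the open bottle: 0 = relaxed, grows as it is squeezed down, stop at 0.003 m. It starts to give at 3.5 N, reaches 2 mm at about 10 N and the stop at about 14 N; it springs back when the push ends
- closed_bottle: The other white stoneware bottle, the same shape but already closed with a like cap (38 mm in diameter, top at height 160 mm), loose; to be left alone. Origin: centre of its underside, z up. The two bottles may stand either way round, left or right
- spice_jar: Spice jar with white cap, 43 mm in diameter, 106 mm high, loose, standing between the bottles; to be left alone. Origin: centre of its underside
- shaker: Glass shaker with a grey domed top, 44 mm in diameter, 90 mm high, loose, standing to the left of the bottles; to be left alone. Origin: centre of its underside

How it is judged (in metres and radians):
On the way, in this order (a step that is already met when the one before it is completed fails the run):
1. the cap stands squarely on the stud of the open bottle, not yet snapped on, and has been let go (z of cap in the frame of open_bottle between 0.1245 and 0.1335 m and horizontal distance between cap and open_bottle below 0.005 m and angle between the z axis of cap and the z axis of open_bottle, either way round below 0.15 rad and contact force between each of the arm, the fingers and cap below 0.1 N), for 0.2 s.
2. the cap has snapped on and is down on the seal (z of cap in the frame of open_bottle below 0.121 m and horizontal distance between cap and open_bottle below 0.005 m), for 0.1 s.
At the end, for the whole second after the job is handed in: Cap snapped on the open bottle (5 mm of its axis, 0.1 rad square, underside under 119 mm up), fingers still pressing it (over 3 N), seal squeezed over 1.8 mm; bottle upright, at rest on the worktop; closed bottle, spice jar and shaker upright within 30 mm of their starts (z of cap in the frame of open_bottle between 0.112 and 0.119 m and horizontal distance between cap and open_bottle below 0.005 m and angle between the z axis of cap and the z axis of open_bottle, either way round below 0.1 rad and value of joint seal above 0.0018 m and contact force between the fingers and cap above 3 N and angle between open_bottle's own z axis and vertical below 0.06 rad and height (world z) of open_bottle below 0.006 m and linear speed of open_bottle below 0.02 m/s and distance of each of closed_bottle, spice_jar, shaker from where it was at the start of the episode below 0.03 m and angle between each of closed_bottle, spice_jar, shaker's own z axis and vertical below 0.1 rad); the arm keeps its last pose, push and grip.
It fails at once if the open bottle is tipped (angle between open_bottle's own z axis and vertical above 0.4 rad).
It fails at once if the closed bottle, the jar or the shaker is knocked over (angle between any of closed_bottle, spice_jar, shaker's own z axis and vertical above 0.5 rad).
It also fails if it takes over 43 s, if anything falls off the work surface, if the arm or the gripper's body presses on something with over 40 N, if the wrist force passes 120 N, or if a joint passes its speed limit or range.

## Working session

There is one attempt and no reset: what is moved stays moved. The work goes in short steps, Python scripts to look and compute and a shell command to move; the robot and the scene stay as the last step left them, time stands still between calls to the robot, and variables do not carry over. Pictures are saved under pics/ and viewed, at most 10 in all, crops included, and the job is handed in when it is done.

```bash
ls; mkdir -p pics; python3 - <<'E'
from bench import r
import cv2,numpy as np
print(r.sense())
for n in("scene","top"):
    s=r.snapshot(n); cv2.imwrite(f"pics/{n}0.png",s["pixels"]); np.save(f"pics/{n}0.npy",s,allow_pickle=True)
    print(n,s["fx"],s["cx"],s["cy"],s["D"],np.round(s["pose"],3).tolist())
E
```

```text
bench.py
pics
steer.py
{'time': 0.0, 'joint_pos': array([ 6.51243466e+01,  7.51602338e+00,  8.53305535e+01, -2.27211019e-05,
        8.72603477e+01, -4.89444764e+00]), 'qd': array([-0.04450524,  0.08336337, -0.0042632 ,  0.06893079,  0.02833132,
        0.00143531]), 'joint_efforts': array([ 2.16677108e-03, -5.69406724e+01, -5.00535786e+01,  2.65028057e-04,
        1.52475655e-02,  1.08675752e-05]), 'tool_pos': array([204.78658818, 563.38222015, 230.22266841]), 'tcp_rot': array([-1.79893463e+02, -9.10022332e-03,  1.60018787e+02]), 'ft_force': array([-1.37188739,  0.2451601 ,  0.07641467]), 'wrist_torque': array([-0.03883161,  0.00583662,  0.01483774]), 'grip_force': 0.0, 'finger_gap': 85.22234971741842}
scene 589.3492351237365 331.41168305532665 236.63392510653713 [-0.07007543  0.          0.          0.          0.        ] [[0.853, 0.396, -0.341, 159.534], [-0.522, 0.663, -0.536, -523.325], [0.014, 0.635, 0.772, 959.32], [0.0, 0.0, 0.0, 1.0]]
top 449.86511378145997 317.44558651285683 236.9045642383784 [-0.06368753  0.          0.          0.          0.        ] [[0.028, 0.997, -0.066, 471.384], [-0.999, 0.029, 0.018, 76.236], [0.02, 0.066, 0.998, 970.31], [0.0, 0.0, 0.0, 1.0]]
```

View pics/scene0.png

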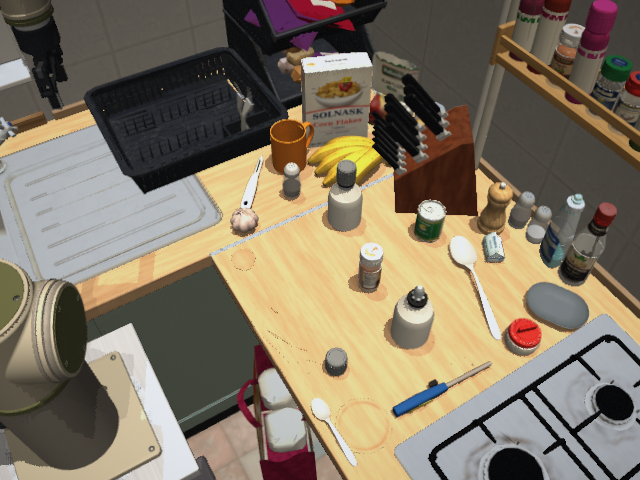

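View pics/top0.png

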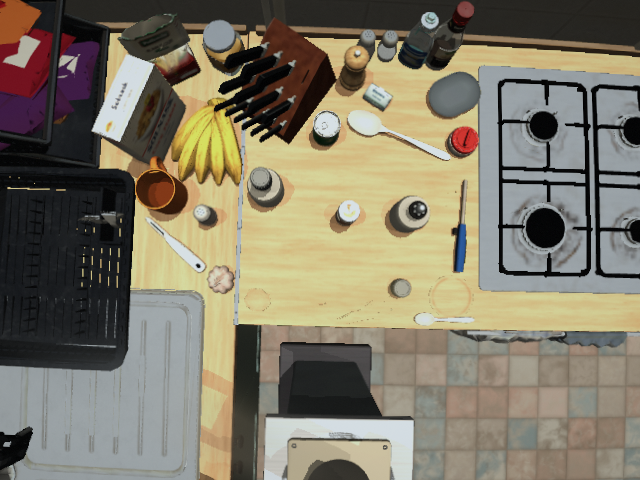

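The scene view shows the cap at (336,361), the open bottle with its stud at (417,295), the jar at (370,265) and the closed bottle at (345,200). In the top view the cap is at (400,288), the stud at about (417,209) and the closed bottle at (264,183).

```bash
cat > h.py <<'E'
import numpy as np,cv2
def ray(s,uv):
    K=np.array([[s["fx"],0,s["cx"]],[0,s["fy"],s["cy"]],[0,0,1.]])
    p=cv2.undistortPoints(np.array([[uv]],float),K,np.array(s["D"],float))[0,0]
    T=np.array(s["pose"]); d=T[:3,:3]@np.array([p[0],-p[1],-1]); return T[:3,3],d/np.linalg.norm(d)
def plane(s,uv,z):
    o,d=ray(s,uv); return o+d*(z-o[2])/d[2]
def tri(*sv):
    A=np.zeros((3,3));b=np.zeros(3);R=[ray(s,u) for s,u in sv]
    for o,d in R:
        M=np.eye(3)-np.outer(d,d);A+=M;b+=M@o
    x=np.linalg.solve(A,b)
    return x,[float(np.linalg.norm(np.cross(x-o,d))) for o,d in R]
def load(n): return np.load(f"pics/{n}.npy",allow_pickle=True).item()
E
python3 - <<'E'
from h import *
a=load("scene0")["pixels"];b=load("top0")["pixels"]
c=lambda i,x,y:cv2.resize(i[y:y+60,x:x+80],(400,300),interpolation=cv2.INTER_NEAREST)
cv2.imwrite("pics/crop0.png",np.vstack([np.hstack([c(a,296,330),c(a,375,275)]),np.hstack([c(b,360,258),c(b,370,185)])]))
E
```

```text
(no output)
```

View pics/crop0.png

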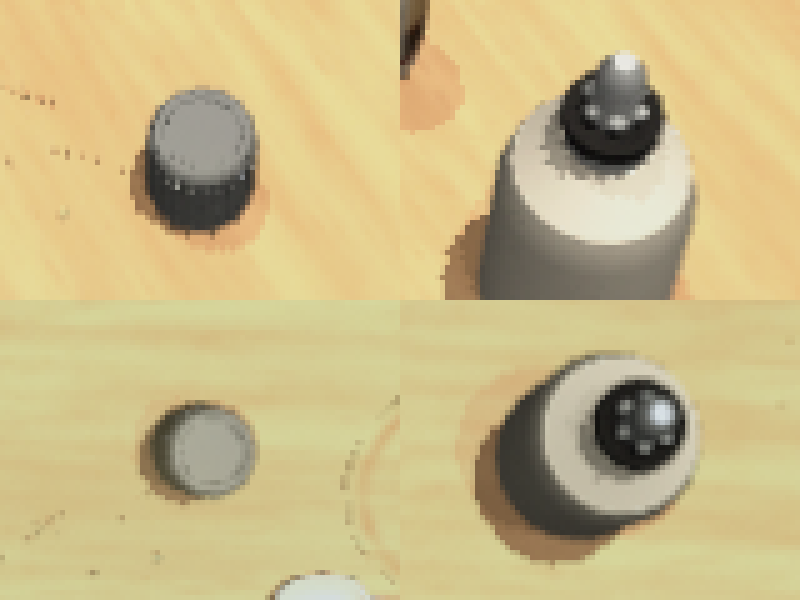

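The crops show the cap top centre at (337,357) in scene and (402.2,288) in top. The stud tip is at (419.8,287) and (422,207.4), and the seal centre at about (417.4,297.4) and (418,210).

```bash
python3 - <<'E'
from h import *
from bench import r
s,t=load("scene0"),load("top0")
for n,u,v in(("cap",(337,357),(402.2,288)),("tip",(419.8,287),(422,207.4)),("seal",(417.4,297.4),(418,210)),("jar",(371,250),(348,208)),("closed",(346,168),(260,178))):
    x,e=tri((s,u),(t,v));print(n,x.round(1),np.round(e,1))
from scipy.spatial.transform import Rotation as R
z=r.sense();print(R.from_euler('xyz',z["tcp_rot"],degrees=True).as_matrix().round(3).tolist())
w=r.snapshot("wrist");print(np.round(w["pose"],2).tolist(),w["fx"],z["tool_pos"])
E
```

```text
cap [ 432.6 -119.9   38.8] [0.5 0.5]
tip [ 586.1 -130.6  151.2] [0.1 0.1]
seal [ 585.4 -130.7  120.7] [0.4 0.4]
jar [584.6   3.7 105.8] [2.2 2.2]
closed [630.7 169.6 154. ] [0.1 0.1]
[[-0.94, 0.342, -0.001], [0.342, 0.94, -0.002], [0.0, -0.002, -1.0]]
[[0.34, -0.9, -0.28, 131.87], [0.94, 0.33, 0.1, 590.09], [-0.0, -0.3, 0.95, 372.67], [0.0, 0.0, 0.0, 1.0]] 333.6718505682879 [204.8118098  563.43904691 230.31585861]
```
Great. Cap at (432.6,-119.9), height 40ish. Bottle axis (585.8,-130.7).

Careful with the scale: shifts go in units of 20 mm. That gives: -180 mm is -9, -42 mm is -2.1.

```bash
python3 steer.py '[{"rot":[0,0,10],"xyz":[-2.1,-1.8,0],"finger_gap":85},{"rot":[0,0,20],"xyz":[-4.2,-3.6,0],"finger_gap":85},{"rot":[0,0,30],"xyz":[-6.3,-5.4,0],"finger_gap":85},{"rot":[0,0,40],"xyz":[-8.4,-7.2,0],"finger_gap":85},{"rot":[0,0,50],"xyz":[-10.5,-9,0],"finger_gap":85},{"rot":[0,0,60],"xyz":[-12.6,-10.8,0],"finger_gap":85},{"rot":[0,0,70],"xyz":[-14.7,-12.6,0],"finger_gap":85},{"rot":[0,0,70],"xyz":[-16.65,-14.3,0],"finger_gap":85}]' 30
```

```text
time: 1.15
tool_pos: [420.7, 179.5, 231.2]
tcp_rot: [180.0, -0.0, 89.9]
ft_force: [-0.1, 1.1, 0.9]
finger_gap: 85.0
grip_force: 0.0
```

Converted, -300 mm is -15, -250 mm is -12.5.

```bash
python3 steer.py '[{"xyz":[-2.5,0.1,0],"finger_gap":85},{"xyz":[-5,0.2,0],"finger_gap":85},{"xyz":[-7.5,0.3,0],"finger_gap":85},{"xyz":[-10,0.4,1],"finger_gap":85},{"xyz":[-12.5,0.5,2],"finger_gap":85},{"xyz":[-15,0.6,3],"finger_gap":85},{"xyz":[-15,0.6,3],"finger_gap":85},{"xyz":[-15,0.6,3],"finger_gap":85}]'
python3 - <<'E'
from bench import r
from h import *
s=r.snapshot("wrist");np.save("pics/w1.npy",s,allow_pickle=True);cv2.imwrite("pics/w1.png",s["pixels"])
E
```

```text
time: 2.15
tool_pos: [432.1, -118.6, 171.2]
tcp_rot: [-180.0, -0.0, 90.0]
ft_force: [0.1, -0.3, 0.5]
finger_gap: 85.1
grip_force: 0.0
```

View pics/w1.png

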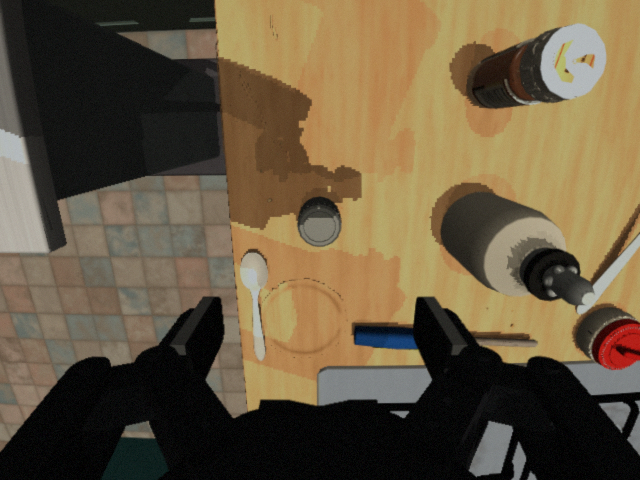

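The wrist view shows the cap top at (319.5,226), the seal at about (551,273) and the stud tip at about (585,293).

```bash
python3 - <<'E'
from h import *
s,t,w=load("scene0"),load("top0"),load("w1")
g=cv2.cvtColor(w["pixels"],cv2.COLOR_BGR2HSV)[190:260,285:355]
m=((g[...,1]<70)).astype(np.uint8)
n,l,st,c=cv2.connectedComponentsWithStats(m);i=1+st[1:,4].argmax();print(st[i],c[i]+[285,190])
for n,u,v,q in(("cap",(337,357),(402.2,288),(319.5,226)),("tip",(419.8,287),(422,207.4),(586,294))):
    x,e=tri((s,u),(t,v),(w,q));print(n,x.round(1),np.round(e,1), plane(w,q,x[2]).round(1))
E
```

```text
[  13    7   43   49 1629] [318.87415592 221.94106814]
cap [ 432.7 -119.5   38. ] [0.6 0.7 0.5] [ 432.8 -119.    38. ]
tip [ 586.8 -129.7  148.3] [0.9 1.5 1.4] [ 585.8 -128.2  148.3]
```

```bash
python3 steer.py '[{"xyz":[-0.05,0.05,2.5],"finger_gap":85},{"xyz":[-0.05,0.05,5],"finger_gap":85},{"xyz":[-0.05,0.05,7],"finger_gap":85},{"xyz":[-0.05,0.05,8.3],"finger_gap":85},{"xyz":[-0.05,0.05,8.3],"finger_gap":85},{"xyz":[-0.05,0.05,8.3],"finger_gap":38},{"xyz":[-0.05,0.05,8.3],"finger_gap":34},{"xyz":[-0.05,0.05,8.3],"finger_gap":34}]' 30; python3 steer.py '[{"finger_gap":34},{"finger_gap":34},{"finger_gap":34},{"xyz":[0,0,-0.5],"finger_gap":34},{"xyz":[0,0,-2.5],"finger_gap":34},{"xyz":[0,0,-5],"finger_gap":34},{"xyz":[0,0,-5],"finger_gap":34}]' 30
```

```text
time: 3.2
tool_pos: [434.6, -120.1, 6.9]
tcp_rot: [179.9, 0.1, 90.0]
ft_force: [-0.7, 1.3, 4.4]
finger_gap: 37.3
grip_force: 29.3
time: 4.08
tool_pos: [436.8, -121.2, 110.9]
tcp_rot: [179.5, 0.2, 90.0]
ft_force: [0.7, -0.8, -0.5]
finger_gap: 37.3
grip_force: 30.4
```

Converted, 100 mm is 5, -9 mm is -0.45.

```bash
python3 steer.py '[{"xyz":[0,0,-2.5],"finger_gap":34},{"xyz":[0,0,-4.25],"finger_gap":34},{"xyz":[-0.15,2.5,-4.25],"finger_gap":34},{"xyz":[-0.3,5,-4.25],"finger_gap":34},{"xyz":[-0.45,6,-4.25],"finger_gap":34},{"xyz":[-0.45,6,-4.25],"finger_gap":34},{"xyz":[-0.45,6,-4.25],"finger_gap":34}]'
python3 - <<'E'
from bench import r
from h import *
z=r.sense();print(z["tool_pos"],z["tcp_rot"],z["ft_force"])
L=[]
for n in("scene","top","wrist"):
    s=r.snapshot(n);np.save(f"pics/{n}2.npy",s,allow_pickle=True)
    x,y={"scene":(365,240),"top":(355,175),"wrist":(240,320)}[n]
    k=160 if n=="wrist" else 80
    L.append(cv2.resize(s["pixels"][y:y+k*3//4,x:x+k],(400,300),interpolation=cv2.INTER_NEAREST))
L.append(cv2.resize(s["pixels"],(400,300)))
cv2.imwrite("pics/c2.png",np.vstack([np.hstack(L[:2]),np.hstack(L[2:])]))
E
```

```text
time: 4.95
tool_pos: [552.3, -128.5, 189.7]
tcp_rot: [-179.9, -0.0, 90.0]
ft_force: [-0.1, -0.6, -0.2]
finger_gap: 37.5
grip_force: 30.5
[ 552.31357984 -128.51358276  189.71436386] [-1.79914817e+02 -2.25868949e-02  9.00125824e+01] [-0.07483458 -0.61206445 -0.15908724]
```

View pics/c2.png

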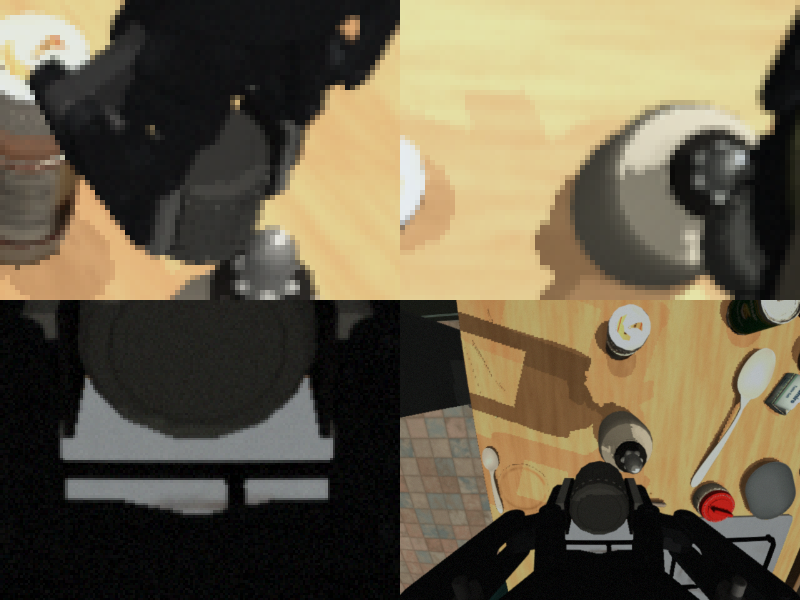

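The wrist crop shows the cap level between the pads: x from 272 to 366 and lower edge at about row 375. The stud tip is near (368,248). I need a brighter view to get the centre of the top.

```bash
python3 - <<'E'
from h import *
w=load("wrist2")["pixels"]
f=lambda y,x:cv2.resize(w[y:y+120,x:x+80],(400,600),interpolation=cv2.INTER_NEAREST)
a=cv2.resize(w[262:382,265:375],(440,480),interpolation=cv2.INTER_NEAREST); a=cv2.convertScaleAbs(a,alpha=3.5)
b=cv2.resize(w[200:280,320:400],(360,360),interpolation=cv2.INTER_NEAREST)
b=cv2.copyMakeBorder(b,0,120,0,0,cv2.BORDER_CONSTANT)
cv2.imwrite("pics/c3.png",np.hstack([a,b]))
E
```

```text
(no output)
```

View pics/c3.png

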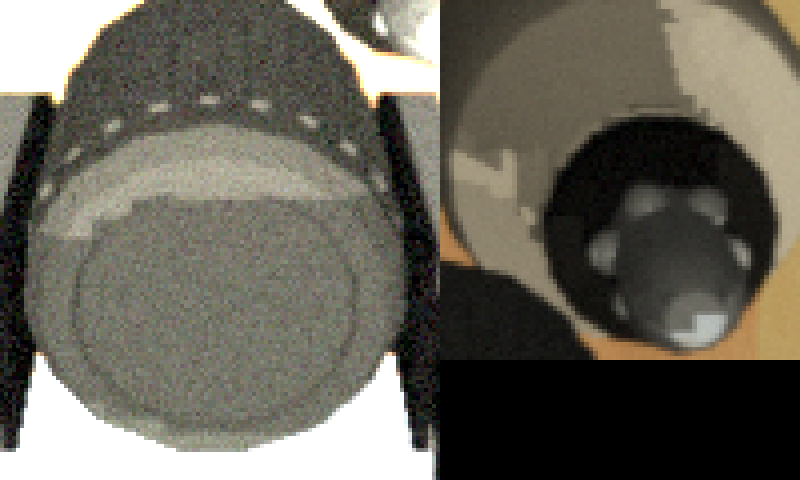

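The left crop puts the centre of the cap top at about wrist pixel (318.6,336). The right crop puts the seal centre at about (369.6,251) and the stud's flat tip at about (377,271).

```bash
python3 - <<'E'
from h import *
w=load("wrist2");s,t,w1=load("scene0"),load("top0"),load("w1")
for z in(222,225): print(z,[plane(w,(318.6,v),z).round(1)[:2] for v in(334.5,338)])
print("seal",plane(w,(369.6,251),120).round(1),"tip",plane(w,(377,271),150).round(1))
x,e=tri((s,(419.8,287)),(t,(422,207.4)),(w,(377,271)),(w1,(586,294)));print(x.round(1),np.round(e,1))
x,e=tri((s,(417.4,297.4)),(t,(418,210)),(w,(369.6,251)),(w1,(551,273)));print(x.round(1),np.round(e,1))
x,e=tri((w1,(586,294)),(w,(377,271)));print(x.round(1),np.round(e,1))
p=[plane(w,(u,334.5),225)[0] for u in(271.3,366.3)];print("cap dia at 225",p)
E
```

```text
222 [array([ 552.4, -125.8]), array([ 552.4, -127.4])]
225 [array([ 552.4, -123.8]), array([ 552.4, -125.3])]
seal [ 587.  -128.9  120. ] tip [ 587.1 -130.6  150. ]
[ 586.8 -130.   148.7] [0.7 1.2 1.1 1.9]
[ 586.5 -129.9  117.3] [0.9 1.8 0.9 1.3]
[ 587.8 -130.7  146.5] [1.3 1.3]
cap dia at 225 [np.float64(534.6179420374851), np.float64(570.2951170921071)]
```

```bash
python3 - <<'E'
from h import *
w=load("wrist2");s=load("scene2")
for v in(334.5,337):
  x,e=tri((s,(410.6,269)),(w,(318.6,v)));print(x.round(1),np.round(e,1))
a=s["pixels"][240:300,385:435]
a=cv2.convertScaleAbs(cv2.resize(a,(500,600),interpolation=cv2.INTER_NEAREST),alpha=3)
cv2.imwrite("pics/c4.png",a)
E
```

```text
[ 554.9 -128.6  220.2] [2.9 2.9]
[ 554.7 -129.1  221. ] [2.6 2.6]
```

View pics/c4.png

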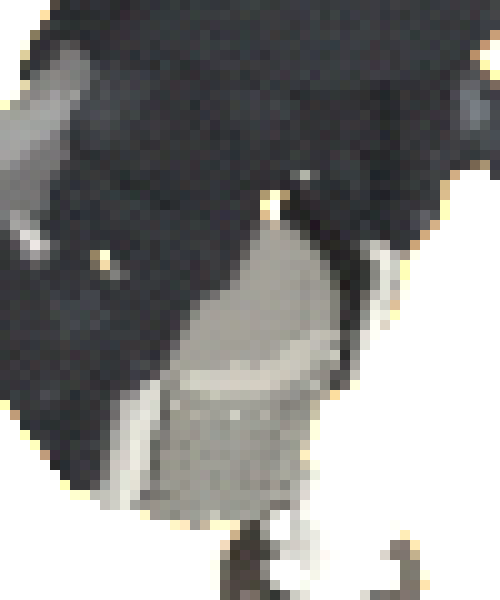

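The cap hangs upright in the pads with its top at about z 220, so its underside is near 180, and it is centred on the TCP. I'll move over the stud and lower it.

Converted, 34 mm is 1.7, -1.3 mm is -0.065.

```bash
python3 steer.py '[{"xyz":[-0.065,1,0],"finger_gap":34},{"xyz":[-0.065,1.73,0],"finger_gap":34},{"xyz":[-0.065,1.73,0],"finger_gap":34},{"xyz":[-0.065,1.73,0.5],"finger_gap":34},{"xyz":[-0.065,1.73,1],"finger_gap":34},{"xyz":[-0.065,1.73,1.4],"finger_gap":34},{"xyz":[-0.065,1.73,1.7],"finger_gap":34},{"xyz":[-0.065,1.73,1.7],"finger_gap":34}]'
```

```text
time: 6.1
tool_pos: [587.4, -129.9, 155.5]
tcp_rot: [-179.9, -0.0, 90.0]
ft_force: [-0.3, -0.5, -0.6]
finger_gap: 37.6
grip_force: 30.6
```

```bash
python3 steer.py '[{"xyz":[0,0,0.15],"finger_gap":34},{"xyz":[0,0,0.3],"finger_gap":34},{"xyz":[0,0,0.45],"finger_gap":34},{"xyz":[0,0,0.5],"finger_gap":34},{"xyz":[0,0,0.5],"finger_gap":34}]'
```

```text
time: 6.72
tool_pos: [587.8, -130.1, 146.1]
tcp_rot: [-180.0, 0.0, 90.0]
ft_force: [-0.9, -1.2, -1.2]
finger_gap: 37.9
grip_force: 30.6
```

Converted, 5 mm is 0.25, 4 mm is 0.2.

```bash
python3 steer.py '[{"xyz":[0,0,0.1],"finger_gap":34},{"xyz":[0,0,0.2],"finger_gap":34},{"xyz":[0,0,0.25],"finger_gap":34},{"xyz":[0,0,0.25],"finger_gap":34}]'; python3 steer.py '[{"xyz":[0,0,0.05],"finger_gap":34},{"xyz":[0,0,0.05],"finger_gap":34}]'
```

```text
time: 7.22
tool_pos: [587.8, -130.0, 141.1]
tcp_rot: [-180.0, -0.0, 90.0]
ft_force: [-0.7, -2.4, -0.4]
finger_gap: 37.6
grip_force: 30.6
time: 7.48
tool_pos: [587.9, -130.0, 140.2]
tcp_rot: [-180.0, 0.0, 90.0]
ft_force: [-1.1, 0.2, -0.2]
finger_gap: 37.7
grip_force: 30.6
```

```bash
for i in 1; do python3 steer.py '[{"xyz":[0,0,0.05],"finger_gap":34},{"xyz":[0,0,0.05],"finger_gap":34}]'; python3 steer.py '[{"xyz":[0,0,0.05],"finger_gap":34},{"xyz":[0,0,0.05],"finger_gap":34}]';python3 steer.py '[{"xyz":[0,0,0.035],"finger_gap":34},{"xyz":[0,0,0.035],"finger_gap":34}]'; done | grep -E "tool|ft"
```

```text
tool_pos: [587.9, -130.0, 139.2]
ft_force: [-0.5, -1.6, -0.9]
tool_pos: [587.9, -129.9, 138.2]
ft_force: [0.0, -1.6, -0.5]
tool_pos: [587.9, -129.9, 137.5]
ft_force: [-0.3, -1.3, -1.3]
```

```bash
python3 steer.py '[{"xyz":[0,0,0.04],"finger_gap":34},{"xyz":[0,0,0.04],"finger_gap":34}]' | grep ft; python3 steer.py '[{"xyz":[0,0,0.035],"finger_gap":34},{"xyz":[0,0,0.035],"finger_gap":34}]'|grep ft
python3 - <<'E'
from bench import r
from h import *
z=r.sense();print(z["tool_pos"],z["ft_force"])
s=r.snapshot("scene");np.save("pics/scene5.npy",s,allow_pickle=True)
cv2.imwrite("pics/c5.png",cv2.convertScaleAbs(cv2.resize(s["pixels"][265:325,385:450],(650,600),interpolation=cv2.INTER_NEAREST),alpha=2.2))
E
```

```text
ft_force: [-0.2, -2.3, -0.6]
ft_force: [-1.0, -2.0, -0.3]
[ 587.89315661 -129.95634736  136.0130718 ] [-0.99194723 -2.01715183 -0.33077264]
```

View pics/c5.png

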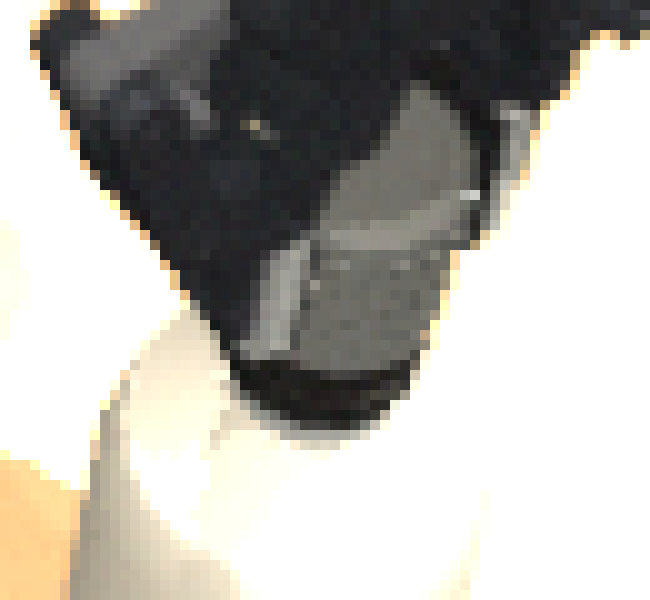

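The scene view shows the cap sitting upright and concentric just above the black seal, with its rim's front edge at about pixel (420,302.5).

```bash
python3 - <<'E'
from h import *
s=load("scene5")
def zat(uv,rad,c=(587.4,-130)):
    o,d=ray(s,uv); n=(o[:2]-c)/np.linalg.norm(o[:2]-c); p=np.array(c)+rad*n
    k=((p-o[:2])@n)/(d[:2]@n); return o+k*d
for v in(301.5,302.5,303): print("rim",zat((419.5,v),19).round(1))
print("top front edge",zat((424,289.5),18.5).round(1))
E
```

```text
rim [ 576.4 -146.2  135.3]
rim [ 576.7 -146.4  132.4]
rim [ 576.8 -146.6  131. ]
top front edge [ 578.6 -147.7  171.1]
```

Converted, 0.8 mm is 0.04.

```bash
python3 steer.py '[{"xyz":[0,0,0.04],"finger_gap":34},{"xyz":[0,0,0.04],"finger_gap":34}]' | grep ft; python3 steer.py '[{"xyz":[0,0,0.04],"finger_gap":34},{"xyz":[0,0,0.04],"finger_gap":34}]'|grep ft;  python3 steer.py '[{"xyz":[0,0,0.03],"finger_gap":34},{"xyz":[0,0,0.03],"finger_gap":34}]'|grep -E "ft|tool"
```

```text
ft_force: [-1.1, -1.1, 2.1]
ft_force: [-3.1, -1.3, 5.5]
tool_pos: [588.5, -130.3, 135.2]
ft_force: [-2.8, -1.5, 6.7]
```

Contact on the nubs. Backing off a little, then letting go.

```bash
python3 steer.py '[{"xyz":[0,0,-0.08],"finger_gap":34},{"xyz":[0,0,-0.08],"finger_gap":34}]' | grep -E "ft|tool"; python3 steer.py '[{"finger_gap":45},{"finger_gap":55},{"finger_gap":60},{"finger_gap":60}]' | grep -E "ft|tool|gap|time"
```

```text
tool_pos: [588.0, -130.0, 135.6]
ft_force: [-1.7, -2.0, 2.3]
time: 10.28
tool_pos: [587.9, -129.9, 135.4]
ft_force: [-0.6, -0.7, 0.4]
finger_gap: 59.7
```

```bash
python3 steer.py '[{"finger_gap":60},{"finger_gap":60},{"xyz":[0,0,-1],"finger_gap":60},{"xyz":[0,0,-2.5],"finger_gap":60},{"xyz":[0,0,-2.5],"finger_gap":60},{"xyz":[0,0,-2.5],"finger_gap":0},{"xyz":[0,0,-2.5],"finger_gap":0},{"xyz":[0,0,-2.5],"finger_gap":0}]'
python3 - <<'E'
from bench import r
from h import *
L=[]
for n,x,y in(("scene",375,255),("wrist",250,270)):
    s=r.snapshot(n);np.save(f"pics/{n}6.npy",s,allow_pickle=True)
    k=80 if n=="scene" else 160
    L.append(cv2.convertScaleAbs(cv2.resize(s["pixels"][y:y+k,x:x+k],(400,400),interpolation=cv2.INTER_NEAREST),alpha=1.8))
cv2.imwrite("pics/c6.png",np.hstack(L))
E
```

```text
time: 11.28
tool_pos: [587.4, -129.8, 184.6]
tcp_rot: [-179.9, -0.0, 90.0]
ft_force: [-0.3, 0.1, -0.4]
finger_gap: 5.2
grip_force: 0.0
```

View pics/c6.png

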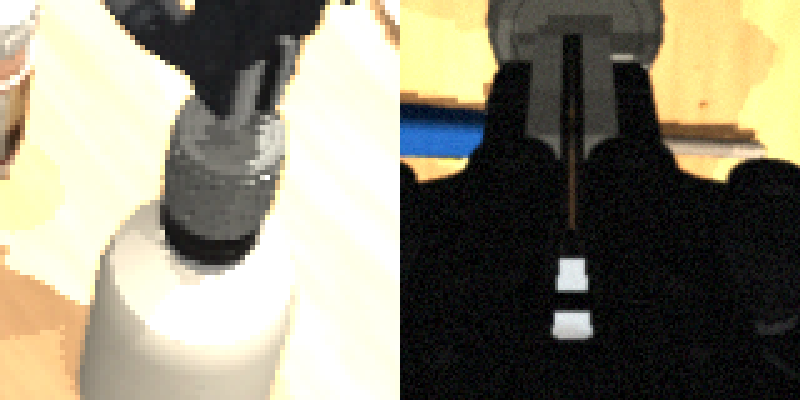

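The cap stands upright on the stud with the shut fingers centred above its top. Now pressing.

```bash
python3 steer.py '[{"finger_gap":0},{"xyz":[0,0,0.25],"finger_gap":0},{"xyz":[0,0,0.5],"finger_gap":0},{"xyz":[0,0,0.65],"finger_gap":0},{"xyz":[0,0,0.75],"finger_gap":0},{"xyz":[0,0,0.8],"finger_gap":0},{"xyz":[0,0,0.85],"finger_gap":0},{"xyz":[0,0,0.9],"finger_gap":0}]'; python3 steer.py '[{"xyz":[0,0,0.05],"finger_gap":0},{"xyz":[0,0,0.05],"finger_gap":0}]' | grep -E "ft|tool"; python3 steer.py '[{"xyz":[0,0,0.05],"finger_gap":0},{"xyz":[0,0,0.05],"finger_gap":0}]' | grep -E "ft|tool"
```

```text
time: 12.38
tool_pos: [588.3, -130.1, 168.1]
tcp_rot: [179.9, 0.0, 90.0]
ft_force: [-0.5, -0.3, 5.0]
finger_gap: 0.2
grip_force: 2.6
tool_pos: [588.7, -130.4, 167.9]
ft_force: [0.9, -0.5, 6.9]
tool_pos: [589.2, -130.5, 167.7]
ft_force: [-0.6, -0.9, 9.5]
```

```bash
python3 steer.py '[{"xyz":[0,0,0.05],"finger_gap":0},{"xyz":[0,0,0.05],"finger_gap":0}]' | grep -E "ft|tool"; python3 steer.py '[{"xyz":[0,0,0.05],"finger_gap":0},{"xyz":[0,0,0.05],"finger_gap":0}]' | grep -E "ft|tool"; python3 steer.py '[{"xyz":[0,0,0.05],"finger_gap":0},{"xyz":[0,0,0.05],"finger_gap":0}]' | grep -E "ft|tool"
```

```text
tool_pos: [589.4, -130.7, 167.0]
ft_force: [-1.4, -1.2, 9.8]
tool_pos: [589.1, -130.6, 165.5]
ft_force: [-0.1, -0.0, 6.8]
tool_pos: [587.9, -129.9, 162.5]
ft_force: [-0.0, -0.1, 0.5]
```

Converted, 3 mm is 0.15, 2 mm is 0.1.

```bash
python3 steer.py '[{"xyz":[0,0,0.05],"finger_gap":0},{"xyz":[0,0,0.1],"finger_gap":0},{"xyz":[0,0,0.15],"finger_gap":0},{"xyz":[0,0,0.15],"finger_gap":0}]' | grep -E "ft|tool"; python3 steer.py '[{"xyz":[0,0,0.05],"finger_gap":0},{"xyz":[0,0,0.1],"finger_gap":0},{"xyz":[0,0,0.15],"finger_gap":0},{"xyz":[0,0,0.15],"finger_gap":0}]' | grep -E "ft|tool"
```

```text
tool_pos: [588.0, -129.9, 159.8]
ft_force: [-2.6, 0.1, 4.0]
tool_pos: [588.6, -130.1, 158.0]
ft_force: [-2.7, 1.8, 9.9]
```

```bash
python3 steer.py '[{"xyz":[0,0,0.05],"finger_gap":0},{"xyz":[0,0,0.1],"finger_gap":0},{"xyz":[0,0,0.15],"finger_gap":0},{"xyz":[0,0,0.15],"finger_gap":0}]' | grep -E "ft|tool"; python3 steer.py '[{"xyz":[0,0,0.05],"finger_gap":0},{"xyz":[0,0,0.075],"finger_gap":0},{"xyz":[0,0,0.075],"finger_gap":0},{"xyz":[0,0,0.075],"finger_gap":0}]' | grep -E "ft|tool|time"
```

```text
tool_pos: [589.7, -130.5, 157.2]
ft_force: [-5.0, 0.9, 19.8]
time: 15.62
tool_pos: [590.5, -130.7, 157.2]
ft_force: [-5.4, 1.6, 25.4]
```

```bash
python3 steer.py '[{"finger_gap":0},{"finger_gap":0},{"finger_gap":0},{"finger_gap":0}]'
python3 - <<'E'
from bench import r
import cv2
s=r.snapshot("scene");cv2.imwrite("pics/fin.png",cv2.resize(s["pixels"][150:375,300:500],(533,600)))
E
```

```text
time: 16.12
tool_pos: [590.5, -130.7, 157.2]
tcp_rot: [179.6, 0.1, 90.0]
ft_force: [-4.8, 1.5, 25.7]
finger_gap: -0.1
grip_force: 12.9
```

View pics/fin.png

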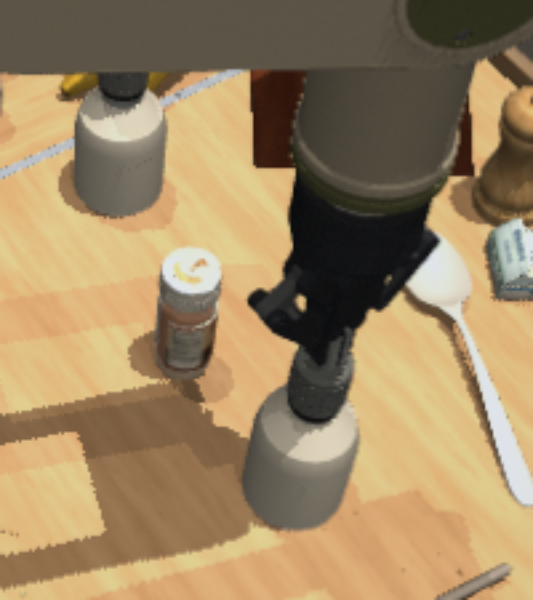

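The cap is fully down on the upright bottle with the fingers pressing it, and the closed bottle and jar look untouched.

```bash
python3 -c "
from bench import r
print(r.hand_in())"
```

```text
the job is handed in; nothing more can be done
None
```

I set the cap on the open bottle's stud, let go, pressed it past the click and handed in at about 16 s with the fingers still pressing at about 25 N; the TCP had stopped at 157 mm, the height for a fully squeezed seal, but no verdict came back.

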